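Lock the bedside medicine box with its cam handle

TASK

Lock the medicine box for the night. First lift the aluminium bottle off its lid and stand it upright, wholly on the round cork coaster; then loosen the black thumb screw that pins the handle, and swing the handle up over its cam until it drops fully down into the low notch. Keep the bottle upright all the way, leave the cup and the glass dish where they are, and leave the screw loose.

Things in the scene. Friction and masses are not known exactly. Their poses are not given: they have to be found in the camera images.
- case: white medicine lock box, fixed to the table, 210 (x) x 180 (y) x 70 mm high; origin at the centre of its underside. Its flat top carries the cam handle, the steel cam track and the thumb screw; the bottle starts standing on the top.
- pivot (a point): the handle's vertical pivot axis, at the level of the box's top (70 mm above the table); it lies at x +10, y +35 mm in the box's frame
- handle (a joint): turn of the dark steel handle about the vertical pivot, rad, counter-clockwise from above is positive. At 0 the lever points from the pivot along the box's -x (open, where the screw pins it to within about +-0.06); at about 1.35 it points nearly along the box's -y (locked). Stop at 1.42. It stays almost where it is left on the flat and slides back down if left on the ramp; turning takes about 2 to 7 N at the grip
- handle_lift (a joint): how far the handle stands above its lowest position, m; a spring pushes it down with 5 to 9 N. It rides on the cam: about 0.004 on the flat (turn below 0.5), rising evenly to 0.012 at turn 1.05, level to 1.15; from there it falls and at turn 1.32 to 1.42 it is free to drop to 0, in the notch (dropped in, it cannot turn back). May also be lifted by hand up to 0.022
- handle_grip (a point): centre of the upright black round grip at the lever's free end, 22 mm in diameter, standing free from 18 mm below the point (top of the lever) to 23 mm above it; 105 mm from the pivot axis, 45 mm above the box's top when the handle is at lift 0 (49 mm on the flat). Its axes turn with the handle; local -x points from the pivot to the grip. The lever is a bar 16 mm wide and 10 mm thick, from 28 to 18 mm below the point; the hub is 34 mm across and its top is 9 mm below the point
- screw (a joint): turn of the thumb screw, rad, 0 tight to 1.5 fully loose, counter-clockwise from above is positive (loosens). It is a steep quick-release thread: the screw rises 8 mm per rad as it turns, so 8 to 12 mm when loose. Below about 1.0 its pin still blocks the fork on the handle's tail; from 1.1 the handle is free. It takes about 0.05 N m and stays where it is left
- screw_grip (a point): centre of the black upright wing of the thumb screw: a flat block 10 mm thick (its local x), 42 mm long (local y), 26 mm high, its centre 55 mm above the box's top when tight; the axis is vertical, 55 mm from the pivot along the box's +x. Below the wing a collar 20 mm across, and a grey bracket arm whose top is 19 mm below the point when tight
- bottle_mid (a point): centre (half-way up) of the loose aluminium bottle with a black flip-top cap: 158 mm tall, 52 mm in diameter up to 120 mm above its underside, then a narrow shoulder and a 36 mm cap; about 0.22 kg. The underside is 79 mm below the point. z is along its axis. It starts upright on the box's top, in the way of the lever's swing
- coaster_top (a point): centre of the upper face of the round cork coaster, 100 mm in diameter, 8 mm thick, fixed on the table: to the left of the box, to its right, or to its right and further from the robot (the cup and the dish take the other two places). A fixed grey pegboard stand, 237 mm high and 200 mm wide, stands ahead and left of the left-hand place, its centre at least 180 mm from it
- cup: smooth black ceramic cup, 74 mm in diameter at the rim, 88 mm high, loose; origin at the centre of its underside. To be left alone
- dish: glass dish, 120 mm in diameter at the rim, 40 mm high, loose; origin at the centre of its underside. To be left alone
There are look-alikes about, which are no part of the job. Of the things that look like the part that bears coaster_top, take the one that is farthest to the robot's left at the start.

How it is judged:
By the outcome, as a careful person would: the job done as asked, in the order asked, and still so for the second after the job is handed in, with the robot touching nothing.
It also fails if it takes over 72 s, if anything falls off the work surface, if the arm or the gripper's body presses on something with over 40 N, if the wrist force passes 120 N, or if a joint passes its speed limit or range.

ROBOT

A 6-joint arm with a two-finger parallel gripper is mounted at the origin on the work surface. World frame = base frame: x ahead of the robot, y to its left, z up, the work surface at z = 0. Lengths are in m, angles in rad, forces in N, time in s.
With the tool pointing down it reaches from about 0.35 to 0.975 m from the base axis. Payload 4.9 kg.
Tool frame: the origin (TCP) lies at the very end of the fingers, on their centre line; the grasp point (between the pads) lies 19 mm behind it; z points along the fingers, x is the direction in which the jaws open and shut, and the axes are right-handed (so a half turn about z gives the same grasp; the last joint's range is limited). The gripper opens to 85 mm and grips with 20 to 120 N. Pads are 22 mm wide; open, the fingers measure 114 mm over their backs; the gripper's body (76 mm by 85 mm) begins 54 mm behind the grasp point. The pads swing forward as they close: fully open they stand 13 mm farther back than shut.
Start: joints at [1.081, 0.053, 1.613, -0, 1.476, -0.119], TCP at [0.226, 0.583, 0.231] pointing down, gripper open.
Joint ranges: [-3.01, 3.01], [-1.01, 2.22], [0.06, 2.58], [-1.02, 4.17], [0.09, 2.62], [-3.14, 3.14]. Speed limits (rad/s): [2.57, 2.57, 3.14, 3.14, 3.14, 3.14].

INTERFACE

Orientations are given as a rotation vector (axis times angle).
In Python, from station import ctrl, get_image, calibration, job gives the robot as it stands.
- The arm moves only by the tool jog_arm, never from a script. Its argument "deltas" is a list of rows, each a list of 3 entries, a list of its own where there are three numbers: the turn, a rotation vector about the tool's x, y, z in degrees, then the shift along the tool's x, y, z in m, then the finger opening in m, from 0 to 0.0854. In form: [[[ax, ay, az], [tx, ty, tz], gripper], ...]. A call has 1 to 12 rows; each row is the pose to reach, as a shift and turn from the pose commanded when the call began, along the tool's axes at that moment; what a row does not reach only later rows make up. A row lasts 1/12 s, in which the tool goes at most 41.7 mm and 7.16 degrees, less where a joint would pass 70% of its speed; a pose out of reach is approached as far as the arm can. A call with a gripper value outside its range is refused whole. The fingers move at their own pace and stop on an object; "squeeze" is the grip in N (left out, the last holds). Time passes only in rows, so rows that repeat a pose let the fingers close. It gives the time, the measured TCP pose, the force and the opening at its end, in the units of the state.
- ctrl.get_obs(): the state, without advancing time (a new reading comes with each control period).
- get_image(name): name is "side" or "top"; returns the picture (400x640x3 uint8, red, green, blue); there is no depth.
- calibration(name): a dict with "mtx" (3x3 intrinsics, pixels), "k1" (the pictures are not rectified: a ray, as slopes to the right and down, at radius r is drawn at 1 + k1 r^2 times it, then the intrinsics apply), "origin" and "rotation" of the camera in the world. Camera axes: x right, y up, looking along -z (the intrinsics and any distortion apply to the point x, -y, -z); pixel columns grow to the right and rows downward; lengths in m; the calibration is good to about 2 mm. A picture is of the moment at which its call begins. calibration takes no time and is no camera call.
- job.finish_job(): hands the job in, once; it reports no verdict.
The state is a dict: "t": time; "q": joint angles; "dq": joint speeds; "effort": joint torques, N m; "tool_pos": TCP position; "tool_rot": TCP orientation; "contact_force": force on the tool from outside, world axes, zero at the start; "wrist_torque": the same for the moment, N m; "opening": finger opening in m.
Only numpy, scipy, OpenCV 4.12 (cv2) and the standard library are available. Lean on these libraries where they do the work, as an engineer would, in place of code of your own. Each camera call takes 0.05 s, during which the arm holds its last target.

## Working session

There is one attempt and no reset: what is moved stays moved. The work goes in short steps, Python scripts to look and compute and a tool call to move; the robot and the scene stay as the last step left them, time stands still between calls to the robot, and variables do not carry over. Pictures are saved under pics/ and viewed, and the job is handed in when it is done.

Besides the shell and the picture viewer there is one more tool, called after "Emit:" as name(argument=value, ...), one argument or row to a line, values as JSON. jog_arm: Moves the arm, as the interface text tells. Its arguments: {"type":"object","properties":{"deltas":{"type":"array","items":{"type":"array"}},"squeeze":{"type":"number"}},"required":["deltas"]}

```bash
ls; mkdir -p pics; python3 - <<'E'
from station import ctrl,get_image,calibration,job
import cv2
for n in("side","top"):
    im=get_image(n); cv2.imwrite(f"pics/{n}0.png",im[:,:,::-1])
    c=calibration(n); print(n,c)
print(ctrl.get_obs())
E
```

```text
pics
side {'mtx': array([[455.96746296,   0.        , 319.93823962],
       [  0.        , 455.96746296, 198.86907126],
       [  0.        ,   0.        ,   1.        ]]), 'k1': 0.0007792962260984769, 'origin': array([ 0.4861637 , -0.92992107,  0.73432017]), 'rotation': array([ 0.97537438, -0.05253332, -0.11572908])}
top {'mtx': array([[393.59755431,   0.        , 321.93901588],
       [  0.        , 393.59755431, 200.28499009],
       [  0.        ,   0.        ,   1.        ]]), 'k1': -0.06975606702059557, 'origin': array([ 0.38878119, -0.04030454,  1.26817653]), 'rotation': array([ 0.12960933, -0.13239508, -1.59145337])}
{'t': 0.1, 'q': array([ 1.08100519e+00,  5.33174018e-02,  1.61419407e+00,  1.53721867e-05,
        1.47599467e+00, -1.18967644e-01]), 'dq': array([ 7.01584961e-04, -3.06343999e-03, -3.12640886e-03,  8.63528974e-05,
       -1.05770040e-04,  6.88851236e-04]), 'effort': array([-5.53008449e-04, -3.94905388e+01, -3.71362889e+01, -1.69517662e-04,
        3.91708381e-03, -1.40602546e-05]), 'tool_pos': array([0.22619245, 0.58201388, 0.23014716]), 'tool_rot': array([ 2.59217325,  1.77334665, -0.002675  ]), 'contact_force': array([ 0.03860179, -0.58989889,  0.30830188]), 'wrist_torque': array([-0.05157133, -0.01859234,  0.00713355]), 'opening': 0.08559044252081133}
```

View pics/side0.png

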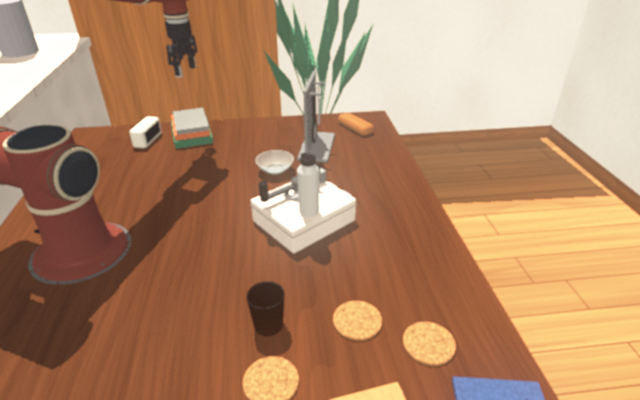

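View pics/top0.png

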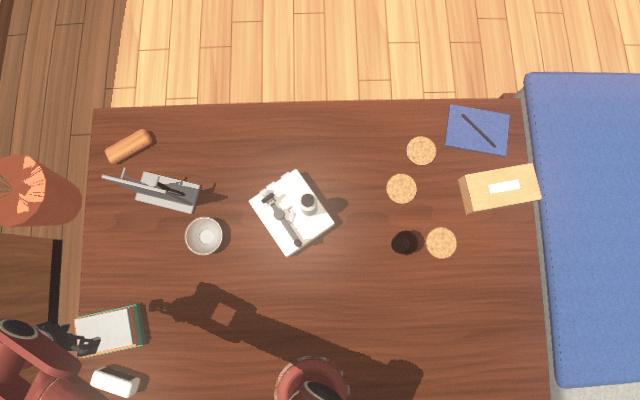

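```bash
cat > h.py <<'E'
import numpy as np,cv2
from scipy.spatial.transform import Rotation as R
from station import ctrl,get_image,calibration,job
def ray(n,u,v):
    c=calibration(n);K=c['mtx'];p=np.array([(u-K[0,2])/K[0,0],(v-K[1,2])/K[1,1]])
    d=p.copy()
    for _ in range(10): d=p/(1+c['k1']*(d@d))
    return c['origin'],R.from_rotvec(c['rotation']).apply([d[0],-d[1],-1])
def bp(n,u,v,z):
    o,d=ray(n,u,v);return o+d*(z-o[2])/d[2]
def pr(n,P):
    c=calibration(n);K=c['mtx'];q=R.from_rotvec(c['rotation']).inv().apply(np.atleast_2d(P)-c['origin'])
    s=np.c_[q[:,0]/-q[:,2],-q[:,1]/-q[:,2]];s=s*(1+c['k1']*(s**2).sum(1))[:,None]
    return np.c_[s[:,0]*K[0,0]+K[0,2],s[:,1]*K[1,1]+K[1,2]]
def crop(n,im,u0,v0,w,h,s,name):
    cv2.imwrite('pics/'+name,cv2.resize(im[v0:v0+h,u0:u0+w,::-1],None,fx=s,fy=s,interpolation=cv2.INTER_CUBIC))
E
python3 - <<'E'
from h import *
for p in [(402,188),(421,150),(441,242)]: print('coaster',p,bp('top',*p,0.008))
for p in [(357,320),(429,343),(271,381)]: print('coaster side',p,bp('side',*p,0.008))
im=cv2.imread('pics/top0.png')[:,:,::-1]; crop('top',im,240,160,110,100,7,'top0c.png')
crop('top',im,360,120,110,150,4,'top0d.png')
im=cv2.imread('pics/side0.png')[:,:,::-1]; crop('side',im,240,140,130,110,6,'side0c.png')
E
```

```text
coaster (402, 188) [ 0.63450365 -0.30813852  0.008     ]
coaster (421, 150) [ 0.76212326 -0.37977324  0.008     ]
coaster (441, 242) [ 0.45493061 -0.42416822  0.008     ]
coaster side (357, 320) [ 0.6325945  -0.31103708  0.008     ]
coaster side (429, 343) [ 0.75981733 -0.3849172   0.008     ]
coaster side (271, 381) [ 0.4537678  -0.42895241  0.008     ]
```

View pics/top0c.png

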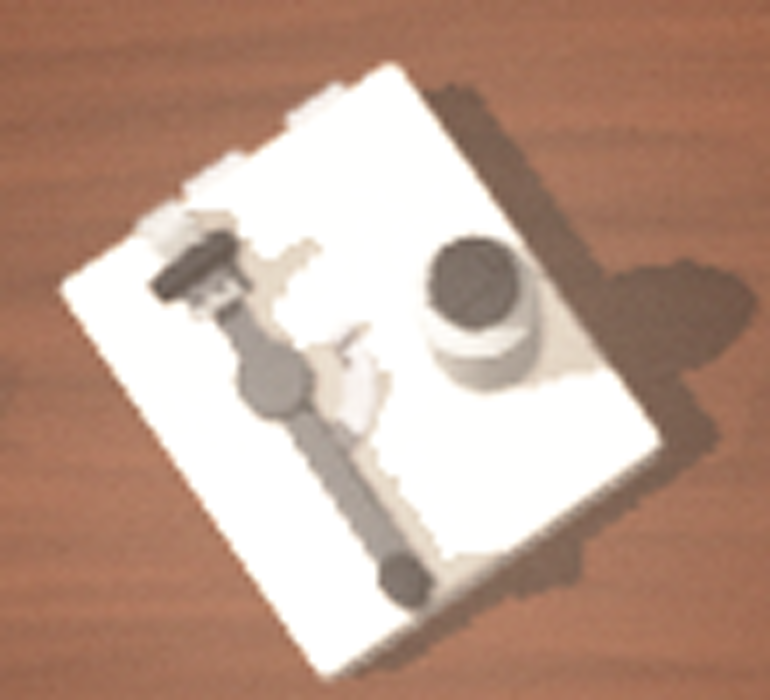

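View pics/side0c.png

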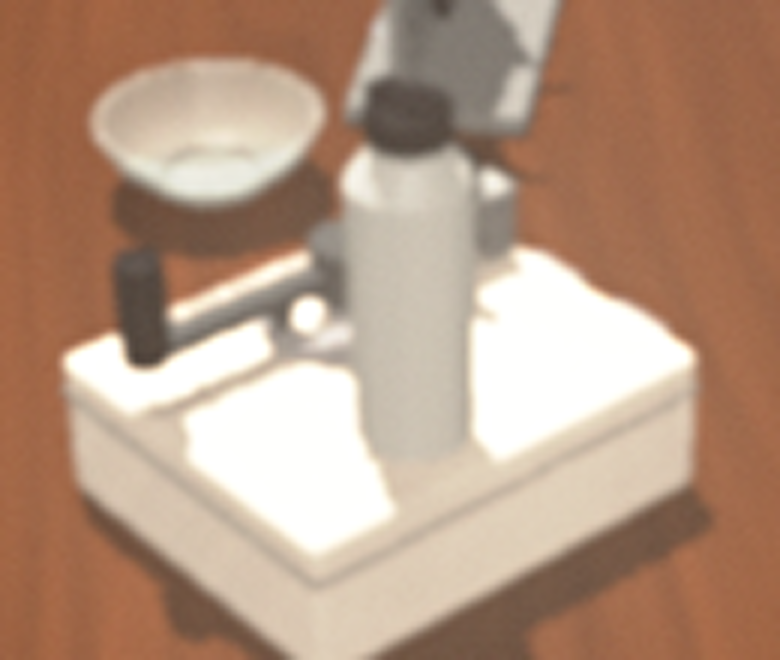

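View pics/top0d.png

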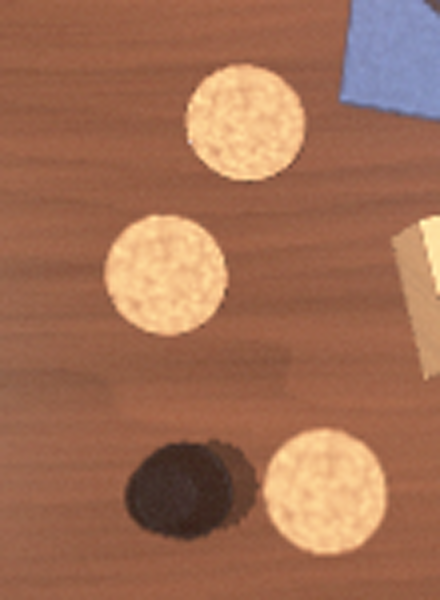

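```bash
cat > fit.py <<'E'
from h import *
from scipy.optimize import least_squares
T=lambda u,v:(240+u/7,160+v/7)
S=lambda u,v:(240+u/6,140+v/6)
# box frame: -x is lever direction; corners
def bw(p,x,y,z):
    c,s=np.cos(p[2]),np.sin(p[2]);return np.array([p[0]+c*x-s*y,p[1]+s*x+c*y,z])
for n,uv in [('top',T(390,65)),('top',T(662,442)),('top',T(330,678)),('top',T(60,290)),('side',S(65,360)),('side',S(318,555)),('side',S(693,355))]: print(n,bp(n,*uv,.07))
print('grip',bp('top',*T(405,580),.142),'hub',bp('top',*T(275,378),.11),'screw',bp('top',*T(198,268),.138))
print('grip side top',bp('side',*S(137,258),.142))
print('cap',bp('top',*T(474,282),.228),bp('side',*S(412,92),.228), 'base side', bp('side',*S(418,437),.07))
E
python3 fit.py
```

```text
top [0.6902112  0.03472276 0.07      ]
top [ 0.51800706 -0.08179228  0.07      ]
top [0.41922433 0.06439931 0.07      ]
top [0.59183212 0.18201692 0.07      ]
side [0.42209441 0.06434976 0.07      ]
side [ 0.52080611 -0.08570614  0.07      ]
side [0.69192537 0.03212761 0.07      ]
grip [0.45632706 0.02706492 0.142     ] hub [0.54495125 0.08285255 0.11      ] screw [0.58818412 0.11170338 0.138     ]
grip side top [0.45799791 0.02741869 0.142     ]
cap [ 0.56424306 -0.00620383  0.228     ] [ 0.56939796 -0.00474105  0.228     ] base side [ 0.5677142  -0.01244443  0.07      ]
```

```bash
cat > ov.py <<'E'
from h import *
def cyl(im,n,x,y,r,z,col,s,u0,v0):
    a=np.linspace(0,2*np.pi,40);P=np.c_[x+r*np.cos(a),y+r*np.sin(a),z+0*a]
    q=((pr(n,P)-[u0,v0]+.5)*s).astype(int);cv2.polylines(im,[q],True,col,1)
def ov(n,im,u0,v0,w,h,s,items,name):
    c=np.ascontiguousarray(cv2.resize(im[v0:v0+h,u0:u0+w,::-1],None,fx=s,fy=s,interpolation=cv2.INTER_CUBIC))
    for it in items: cyl(c,n,*it,s,u0,v0)
    cv2.imwrite('pics/'+name,c)
E
python3 - <<'E'
from ov import *
x,y=.5665,-.0065
it=[(x,y,.026,.07,(0,0,255)),(x,y,.026,.19,(255,0,0)),(x,y,.018,.228,(0,255,0)),(x,y,.018,.208,(0,255,0)),(.633,-.310,.05,.008,(255,0,0)),(.59,.1141,.02,.138,(0,0,255)),(.5445,.0833,.017,.11,(0,0,255)),(.457,.026,.011,.142,(0,255,0))]
t=cv2.imread('pics/top0.png')[:,:,::-1];s=cv2.imread('pics/side0.png')[:,:,::-1]
ov('top',t,240,150,190,100,4,it,'ovt.png');ov('side',s,250,140,150,120,5,it,'ovs.png')
E
```

```text
(no output)
```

View pics/ovt.png

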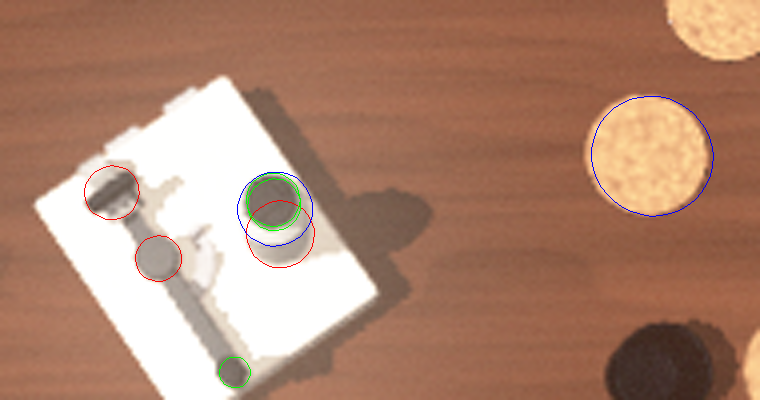

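View pics/ovs.png

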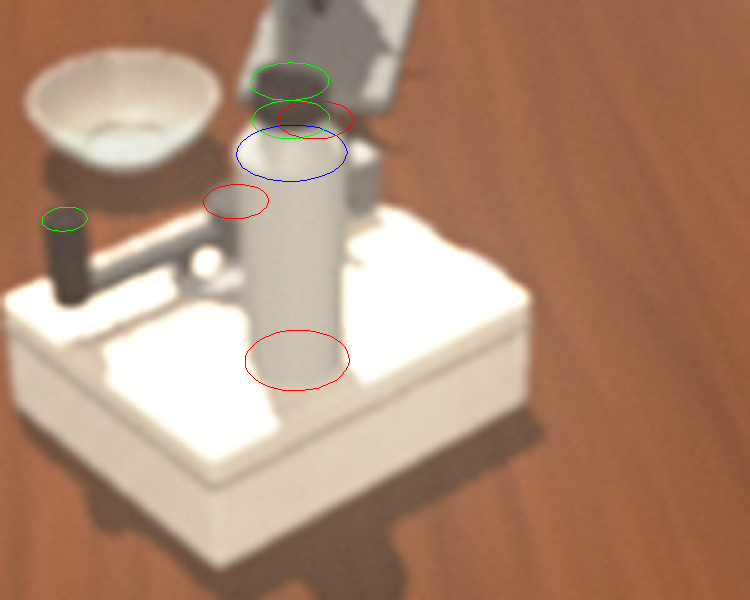

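```bash
cat > go.py <<'E'
import sys
from h import *
def go(x,y,z,jaw=None):
    o=ctrl.get_obs();r=R.from_rotvec(o['tool_rot']);m=r.as_matrix();p=o['tool_pos']
    a=np.degrees(np.arctan2(m[1,0],m[0,0]))
    j=a if jaw is None else jaw
    c,s=np.cos(np.radians(j)),np.sin(np.radians(j))
    T=np.array([[c,s,0],[s,-c,0],[0,0,-1]]).T
    T=np.column_stack([[c,s,0],[s,-c,0],[0,0,-1]])
    print('t %.2f p %s jaw %.2f f %s op %.4f'%(o['t'],p.round(4),a,o['contact_force'].round(1),o['opening']),'q6 %.2f'%o['q'][5])
    print('turn',np.degrees((r.inv()*R.from_matrix(T)).as_rotvec()).round(2),'shift',r.inv().apply(np.array([x,y,z])-p).round(4))
if __name__=='__main__': go(*map(float,sys.argv[1:]))
E
python3 go.py .5665 -.0065 .27 68.8
```

```text
t 0.10 p [0.2262 0.582  0.2301] jaw 68.75 f [ 0.  -0.6  0.3] op 0.0856 q6 -0.12
turn [-0.01  0.11 -0.05] shift [-0.4253  0.5304 -0.0392]
```

Emit:
jog_arm(
  deltas=[
    [[0,0,0],[0,0,-0.04],0.07],
    [[0,0,0],[-0.4253,0.5304,-0.04],0.07],
    [[0,0,0],[-0.4253,0.5304,-0.04],0.07],
    [[0,0,0],[-0.4253,0.5304,-0.04],0.07],
    [[0,0,0],[-0.4253,0.5304,-0.04],0.07],
    [[0,0,0],[-0.4253,0.5304,-0.04],0.07],
    [[0,0,0],[-0.4253,0.5304,-0.04],0.07],
    [[0,0,0],[-0.4253,0.5304,-0.04],0.07],
    [[0,0,0],[-0.4253,0.5304,-0.04],0.07],
    [[0,0,0],[-0.4253,0.5304,-0.04],0.07],
    [[0,0,0],[-0.4253,0.5304,-0.04],0.07],
    [[0,0,0],[-0.4253,0.5304,-0.04],0.07],
  ],
)

```text
t: 1.1
tool_pos: [0.4562, 0.1837, 0.271]
tool_rot: [-2.593, -1.774, 0.0]
contact_force: [0.2, 0.5, -0.0]
opening: 0.0705
```

```bash
python3 go.py .5665 -.0065 .27 68.8
```

```text
t 1.10 p [0.4562 0.1837 0.271 ] jaw 68.76 f [ 0.2  0.5 -0. ] op 0.0705 q6 -0.97
turn [-0.01  0.   -0.04] shift [-0.1373  0.1718  0.001 ]
```

Emit:
jog_arm(
  deltas=[
    [[0,0,0],[-0.1375,0.172,0.0],0.06],
    [[0,0,0],[-0.1375,0.172,0.0],0.06],
    [[0,0,0],[-0.1375,0.172,0.0],0.06],
    [[0,0,0],[-0.1375,0.172,0.0],0.06],
    [[0,0,0],[-0.1375,0.172,0.0],0.06],
    [[0,0,0],[-0.1375,0.172,0.0],0.06],
    [[0,0,0],[-0.1375,0.172,0.0],0.06],
    [[0,0,0],[-0.1375,0.172,0.0],0.06],
  ],
)

```text
t: 1.77
tool_pos: [0.566, -0.0049, 0.2706]
tool_rot: [-2.593, -1.771, 0.001]
contact_force: [0.2, 0.6, 0.4]
opening: 0.06
```

```bash
python3 go.py .5665 -.0065 .202 68.8; python3 - <<'E'
from h import *
crop('side',get_image('side'),220,60,180,150,4,'s1.png')
E
```

```text
t 1.77 p [ 0.566  -0.0049  0.2706] jaw 68.68 f [0.2 0.6 0.4] op 0.0600 q6 -1.34
turn [-0.1  -0.01 -0.12] shift [-0.0013  0.0011  0.0686]
```

View pics/s1.png

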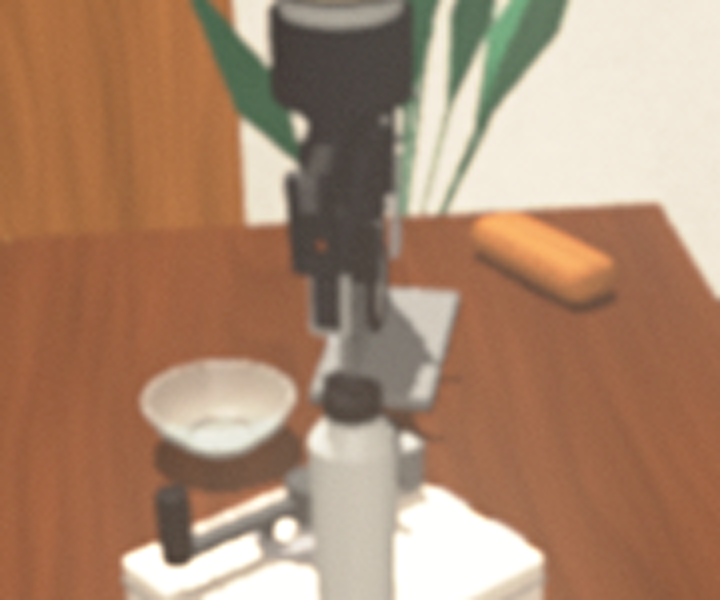

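The gripper is centred over the bottle's cap, which is at crop pixel (352,398). I'm descending and gripping the cap.

Emit:
jog_arm(
  deltas=[
    [[0,0,0],[-0.001,0.001,0.025],0.06],
    [[0,0,0],[-0.001,0.001,0.05],0.06],
    [[0,0,0],[-0.001,0.001,0.0686],0.06],
    [[0,0,0],[-0.001,0.001,0.0686],0.06],
    [[0,0,0],[-0.001,0.001,0.0686],0.03],
    [[0,0,0],[-0.001,0.001,0.0686],0.03],
    [[0,0,0],[-0.001,0.001,0.0686],0.03],
    [[0,0,0],[-0.001,0.001,0.0686],0.03],
    [[0,0,0],[-0.001,0.001,0.0686],0.025],
    [[0,0,0],[-0.001,0.001,0.0686],0.025],
  ],
  squeeze=50,
)

```text
t: 2.65
tool_pos: [0.5679, -0.0059, 0.2047]
tool_rot: [2.591, 1.773, 0.004]
contact_force: [-0.0, 1.6, 5.1]
opening: 0.0338
```

```bash
python3 go.py .5665 -.0065 .202 68.8; python3 - <<'E'
from h import *
crop('side',get_image('side'),240,80,150,150,4,'s2.png')
E
```

```text
t 2.65 p [ 0.5679 -0.0059  0.2047] jaw 68.76 f [-0.   1.6  5.1] op 0.0338 q6 -1.34
turn [ 0.17 -0.08 -0.04] shift [-0.001  -0.0011  0.0027]
```

View pics/s2.png

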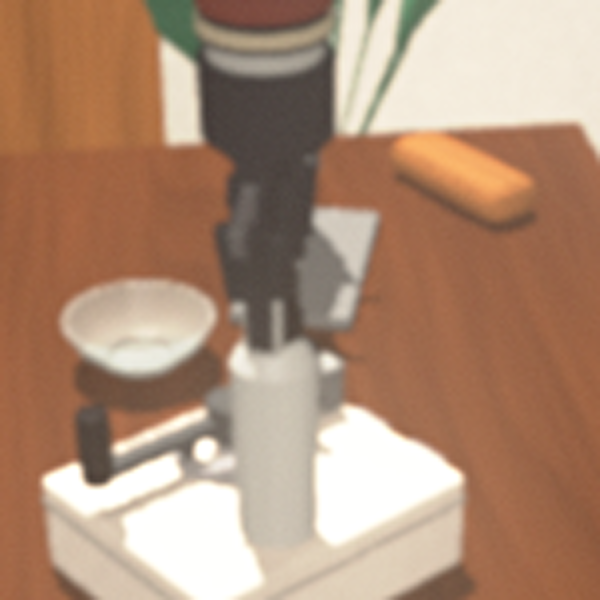

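Emit:
jog_arm(
  deltas=[
    [[0,0,0],[0,0,-0.001],0.02],
    [[0,0,0],[0,0,-0.003],0.02],
    [[0,0,0],[0,0,-0.008],0.02],
    [[0,0,0],[0,0,-0.015],0.02],
    [[0,0,0],[0,0,-0.025],0.02],
    [[0,0,0],[0,0,-0.035],0.02],
    [[0,0,0],[0,0,-0.042],0.02],
    [[0,0,0],[0,0,-0.045],0.02],
    [[0,0,0],[0,0,-0.045],0.02],
  ],
)

```text
t: 3.45
tool_pos: [0.5676, -0.0062, 0.2495]
tool_rot: [2.591, 1.773, 0.003]
contact_force: [0.5, 0.3, -1.9]
opening: 0.0343
```

```bash
python3 go.py .633 -.3095 .25 68.8; python3 - <<'E'
from h import *
crop('side',get_image('side'),240,80,150,150,4,'s3.png')
crop('top',get_image('top'),240,150,150,120,4,'t3.png')
E
```

```text
t 3.45 p [ 0.5676 -0.0062  0.2495] jaw 68.75 f [ 0.5  0.3 -1.9] op 0.0343 q6 -1.34
turn [ 0.15 -0.03 -0.05] shift [-2.590e-01  1.709e-01 -1.000e-04]
```

View pics/s3.png

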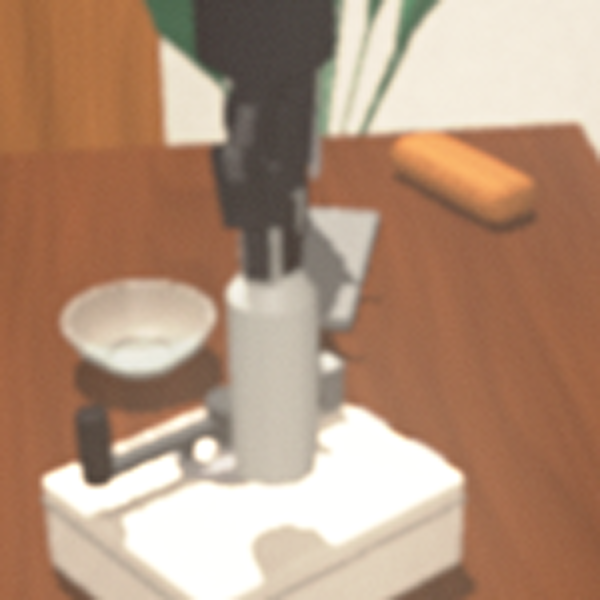

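View pics/t3.png

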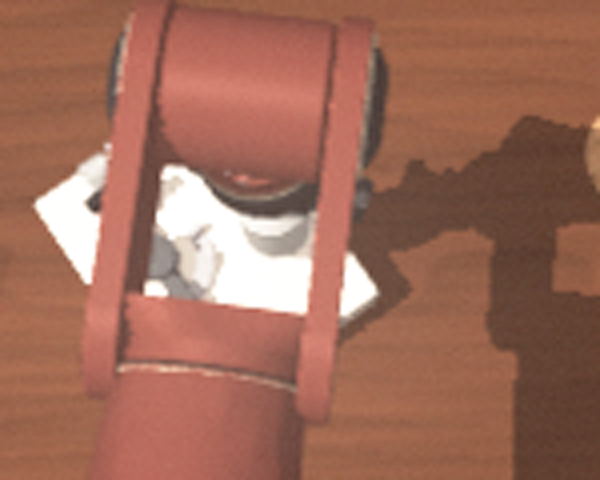

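Emit:
jog_arm(
  deltas=[
    [[0,0,0],[-0.005,0.003,0],0.02],
    [[0,0,0],[-0.015,0.01,0],0.02],
    [[0,0,0],[-0.031,0.0205,0],0.02],
    [[0,0,0],[-0.049,0.0325,0],0.02],
    [[0,0,0],[-0.07,0.046,0],0.02],
    [[0,0,0],[-0.093,0.0615,0],0.02],
    [[0,0,0],[-0.1165,0.077,0],0.02],
    [[0,0,0],[-0.14,0.0925,0],0.02],
    [[0,0,0],[-0.163,0.1075,0],0.02],
    [[0,0,0],[-0.185,0.122,0],0.02],
    [[0,0,0],[-0.206,0.136,0],0.02],
    [[0,0,0],[-0.224,0.148,0],0.02],
  ],
)

```text
t: 4.55
tool_pos: [0.6233, -0.2716, 0.2467]
tool_rot: [-2.594, -1.772, 0.002]
contact_force: [-0.1, 0.2, -1.9]
opening: 0.0343
```

Emit:
jog_arm(
  deltas=[
    [[0,0,0],[-0.015,0.01,0.005],0.02],
    [[0,0,0],[-0.025,0.017,0.015],0.02],
    [[0,0,0],[-0.032,0.021,0.03],0.02],
    [[0,0,0],[-0.035,0.023,0.045],0.02],
    [[0,0,0],[-0.035,0.023,0.06],0.02],
    [[0,0,0],[-0.035,0.023,0.072],0.02],
    [[0,0,0],[-0.035,0.023,0.078],0.02],
    [[0,0,0],[-0.035,0.023,0.08],0.02],
    [[0,0,0],[-0.035,0.023,0.08],0.02],
    [[0,0,0],[-0.035,0.023,0.08],0.02],
  ],
)

```text
t: 5.38
tool_pos: [0.6329, -0.3091, 0.1687]
tool_rot: [2.591, 1.774, 0.001]
contact_force: [1.2, 0.5, -2.1]
opening: 0.0337
```

```bash
python3 go.py .633 -.3095 .143 68.8; python3 - <<'E'
from ov import *
it=[(.633,-.3095,.05,.008,(255,0,0))]
ov('side',get_image('side'),270,190,180,150,4,it,'s4.png')
ov('top',get_image('top'),340,120,150,120,4,it,'t4.png')
E
```

```text
t 5.38 p [ 0.6329 -0.3091  0.1687] jaw 68.80 f [ 1.2  0.5 -2.1] op 0.0337 q6 -1.76
turn [ 0.08  0.02 -0.  ] shift [-0.0003  0.0001  0.0257]
```

View pics/s4.png

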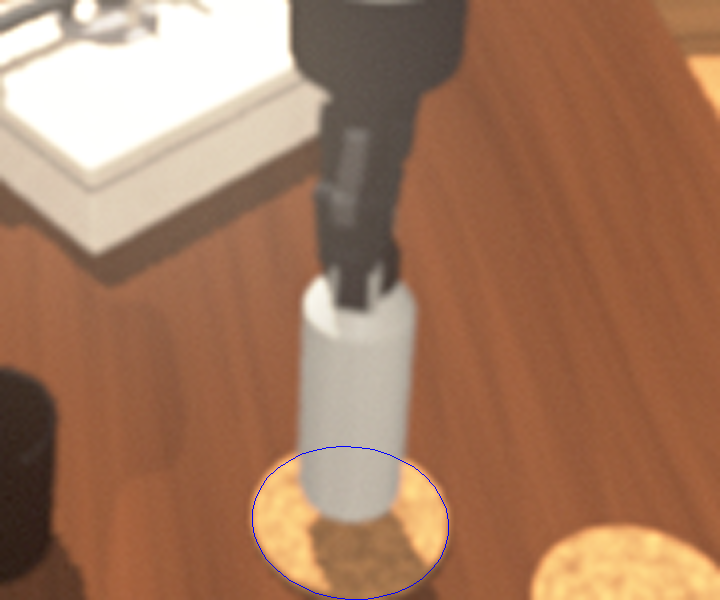

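View pics/t4.png

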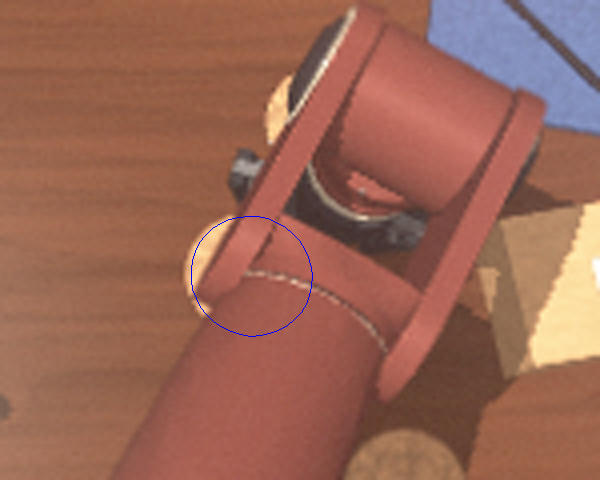

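Emit:
jog_arm(
  deltas=[
    [[0,0,0],[0,0,0.007],0.02],
    [[0,0,0],[0,0,0.015],0.02],
    [[0,0,0],[0,0,0.02],0.02],
    [[0,0,0],[0,0,0.022],0.02],
    [[0,0,0],[0,0,0.0235],0.02],
    [[0,0,0],[0,0,0.025],0.02],
    [[0,0,0],[0,0,0.0258],0.02],
    [[0,0,0],[0,0,0.0258],0.02],
  ],
)

```text
t: 6.15
tool_pos: [0.6329, -0.3096, 0.143]
tool_rot: [2.592, 1.773, 0.001]
contact_force: [-0.7, 1.0, 2.3]
opening: 0.0342
```

Emit:
jog_arm(
  deltas=[
    [[0,0,0],[0,0,0],0.036],
    [[0,0,0],[0,0,0],0.04],
    [[0,0,0],[0,0,0],0.05],
    [[0,0,0],[0,0,0],0.06],
    [[0,0,0],[0,0,0],0.065],
    [[0,0,0],[0,0,-0.01],0.065],
    [[0,0,0],[0,0,-0.03],0.065],
    [[0,0,0],[0,0,-0.06],0.065],
    [[0,0,0],[0,0,-0.1],0.065],
    [[0,0,0],[0,0,-0.13],0.065],
    [[0,0,0],[0,0,-0.13],0.065],
  ],
)

```text
t: 7.07
tool_pos: [0.6354, -0.3112, 0.2834]
tool_rot: [2.581, 1.766, 0.01]
contact_force: [-0.2, -0.4, 1.7]
opening: 0.0651
```

```bash
python3 go.py .589 .113 .18 34.1; python3 - <<'E'
from ov import *
it=[(.633,-.3095,.05,.008,(255,0,0)),(.633,-.3095,.026,.008,(0,0,255)),(.633,-.3095,.018,.166,(0,255,0))]
ov('side',get_image('side'),270,190,180,150,4,it,'s5.png')
E
```

```text
t 7.07 p [ 0.6354 -0.3112  0.2834] jaw 68.76 f [-0.2 -0.4  1.7] op 0.0651 q6 -1.76
turn [ 0.92 -0.1  34.66] shift [ 0.3789 -0.1985  0.0992]
```

View pics/s5.png

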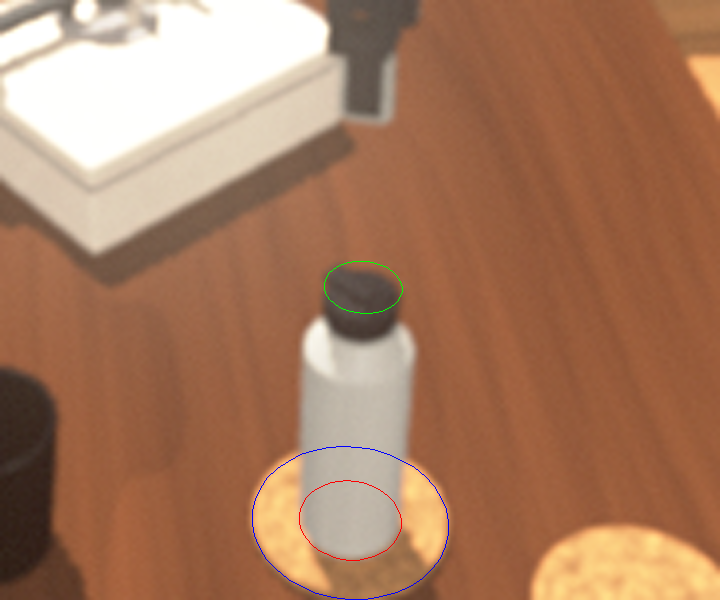

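The bottle stands upright, centred on the coaster and inside its rim. I'm moving to the screw.

Emit:
jog_arm(
  deltas=[
    [[0,0,5],[0.02,-0.01,0],0.05],
    [[0,0,10],[0.055,-0.028,0.01],0.05],
    [[0,0,15],[0.09,-0.047,0.03],0.05],
    [[0,0,20],[0.13,-0.067,0.04],0.05],
    [[0,0,25],[0.165,-0.085,0.05],0.05],
    [[0,0,30],[0.2,-0.103,0.06],0.05],
    [[0,0,34.7],[0.238,-0.122,0.073],0.05],
    [[0,0,34.7],[0.275,-0.141,0.073],0.05],
    [[0,0,34.7],[0.31,-0.159,0.073],0.05],
    [[0,0,34.7],[0.345,-0.177,0.073],0.05],
    [[0,0,34.7],[0.365,-0.187,0.073],0.05],
    [[0,0,34.7],[0.378,-0.194,0.073],0.05],
  ],
)

```text
t: 8.12
tool_pos: [0.5873, 0.1161, 0.198]
tool_rot: [-3.002, -0.924, 0.002]
contact_force: [0.0, 0.6, 0.0]
opening: 0.0496
```

Emit:
jog_arm(
  deltas=[
    [[0,0,0],[0,0,0],0.05],
    [[0,0,0],[0,0,0],0.05],
    [[0,0,0],[0,0,0],0.05],
  ],
)

```text
t: 8.37
tool_pos: [0.5886, 0.112, 0.1985]
tool_rot: [3.004, 0.918, -0.001]
contact_force: [-0.3, -0.9, -1.1]
opening: 0.0496
```

```bash
python3 go.py .589 .113 .116 34.1; python3 - <<'E'
from ov import *
it=[(.589,.113,.005,.138,(255,0,0))]
ov('side',get_image('side'),250,90,120,100,6,it,'s6.png')
ov('top',get_image('top'),230,130,150,120,5,it,'t6.png')
E
```

```text
t 8.37 p [0.5886 0.112  0.1985] jaw 33.99 f [-0.3 -0.9 -1.1] op 0.0496 q6 -0.53
turn [ 0.02  0.05 -0.11] shift [ 0.001  -0.0007  0.0825]
```

View pics/s6.png

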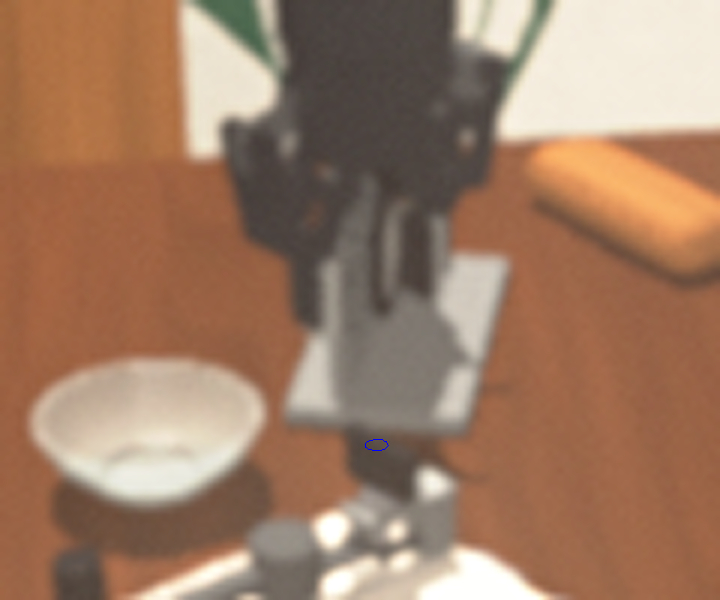

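View pics/t6.png

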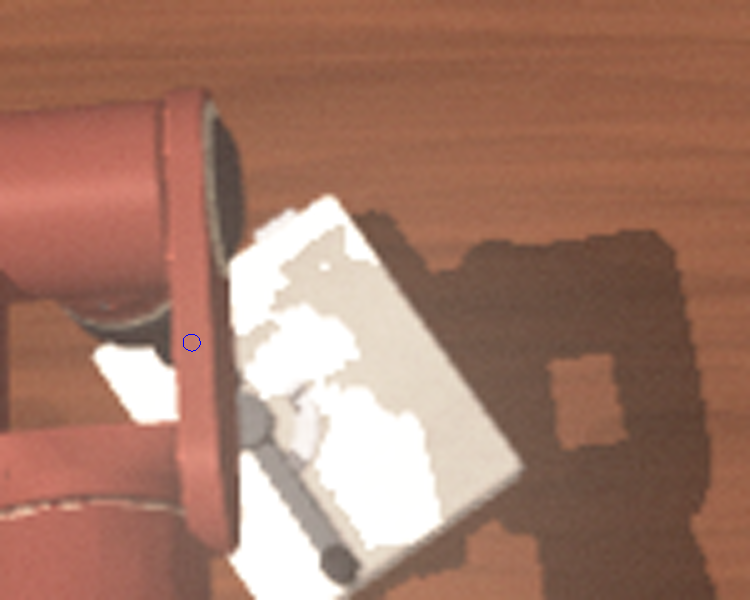

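```bash
python3 - <<'E'
from h import *
def bx(P):
    d=P[:2]-np.array([.5556,.0490]);c,s=np.cos(np.radians(34.1)),np.sin(np.radians(34.1));return (1000*np.array([c*d[0]+s*d[1],-s*d[0]+c*d[1]])).round(0)
S=lambda u,v:(250+u/6,90+v/6)
for z in(.106,.12,.138):
  for q in [(415,490),(425,468),(455,485)]:print(z,q,bx(bp('side',*S(*q),z)))
T=lambda u,v:(240+u/7,160+v/7)
for q in [(165,212),(190,235),(155,290),(235,240)]:
  print(q,bx(bp('top',*T(*q),.106)),bx(bp('top',*T(*q),.138)))
E
```

```text
0.106 (415, 490) [85. 32.]
0.106 (425, 468) [101.  44.]
0.106 (455, 485) [102.  23.]
0.12 (415, 490) [70. 14.]
0.12 (425, 468) [86. 26.]
0.12 (455, 485) [86.  5.]
0.138 (415, 490) [50. -9.]
0.138 (425, 468) [65.  2.]
0.138 (455, 485) [ 65. -17.]
(165, 212) [98. 32.] [90. 32.]
(190, 235) [83. 29.] [76. 29.]
(155, 290) [72. 54.] [65. 53.]
(235, 240) [70. 14.] [63. 14.]
```

Emit:
jog_arm(
  deltas=[
    [[0,0,0],[0.0005,0,0.03],0.05],
    [[0,0,0],[0.0005,0,0.06],0.045],
    [[0,0,0],[0.0005,0,0.075],0.04],
    [[0,0,0],[0.0005,0,0.082],0.04],
    [[0,0,0],[0.0005,0,0.082],0.03],
    [[0,0,0],[0.0005,0,0.082],0.02],
    [[0,0,0],[0.0005,0,0.082],0.005],
    [[0,0,0],[0.0005,0,0.082],0.005],
    [[0,0,0],[0.0005,0,0.082],0.005],
    [[0,0,0],[0.0005,0,0.082],0.005],
  ],
  squeeze=30,
)

```text
t: 9.3
tool_pos: [0.5921, 0.1144, 0.1187]
tool_rot: [3.004, 0.92, 0.014]
contact_force: [8.7, 3.3, -8.1]
opening: 0.0092
```

```bash
python3 go.py .589 .113 .116 34.1; python3 -c "
from h import *
o=ctrl.get_obs();print(o['wrist_torque'])
crop('side',get_image('side'),250,90,120,100,6,'s7.png')"
```

```text
t 9.30 p [0.5921 0.1144 0.1187] jaw 34.06 f [ 8.7  3.3 -8.1] op 0.0092 q6 -0.53
turn [ 0.17 -0.49 -0.05] shift [-0.0033 -0.0006  0.0026]
[ 0.54985834 -1.33623927  0.04656996]
```

View pics/s7.png

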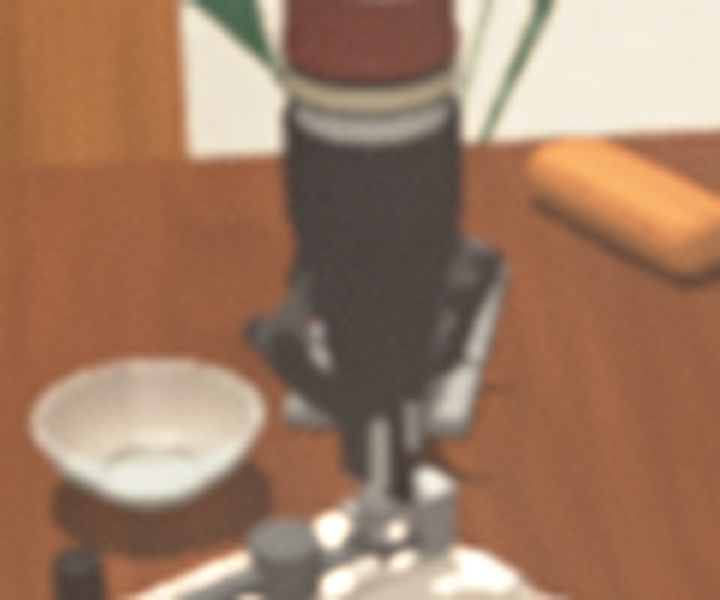

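Emit:
jog_arm(
  deltas=[
    [[0,0,0],[0.003,0,0],0.005],
    [[0,0,-5],[0.003,0,-0.0007],0.005],
    [[0,0,-10],[0.003,0,-0.0014],0.005],
    [[0,0,-15],[0.003,0,-0.0021],0.005],
    [[0,0,-20],[0.003,0,-0.0028],0.005],
    [[0,0,-25],[0.003,0,-0.0035],0.005],
    [[0,0,-30],[0.003,0,-0.0042],0.005],
  ],
)

```text
t: 9.93
tool_pos: [0.5929, 0.115, 0.1228]
tool_rot: [2.658, 1.67, 0.005]
contact_force: [2.7, -0.4, -2.8]
opening: 0.0093
```

```bash
python3 go.py .592 .1145 .116 34.1; python3 -c "
from h import *
o=ctrl.get_obs();print(o['wrist_torque'])
"
```

```text
t 9.93 p [0.5929 0.115  0.1228] jaw 64.28 f [ 2.7 -0.4 -2.8] op 0.0093 q6 -1.05
turn [ 0.16 -0.15 30.18] shift [-0.0009 -0.0006  0.0067]
[-0.03996336 -0.43346213 -0.03505432]
```

Emit:
jog_arm(
  deltas=[
    [[0,0,-5.2],[0,0,-0.0007],0.005],
    [[0,0,-10.4],[0,0,-0.0014],0.005],
    [[0,0,-15.6],[0,0,-0.0022],0.005],
    [[0,0,-20.8],[0,0,-0.0029],0.005],
    [[0,0,-26],[0,0,-0.0036],0.005],
    [[0,0,-31.2],[0,0,-0.0044],0.005],
    [[0,0,-36.4],[0,0,-0.0051],0.005],
    [[0,0,-41.6],[0,0,-0.0058],0.005],
    [[0,0,-46.8],[0,0,-0.0065],0.005],
    [[0,0,-52],[0,0,-0.0073],0.005],
    [[0,0,-52],[0,0,-0.0073],0.005],
  ],
)

```text
t: 10.85
tool_pos: [0.5929, 0.1158, 0.13]
tool_rot: [1.66, 2.664, 0.005]
contact_force: [3.2, 2.3, -1.6]
opening: 0.0091
```

```bash
python3 go.py .592 .1145 .116 34.1; python3 -c "
from h import *
o=ctrl.get_obs();print(o['wrist_torque'])
"
```

```text
t 10.85 p [0.5929 0.1158 0.13  ] jaw 116.14 f [ 3.2  2.3 -1.6] op 0.0091 q6 -1.96
turn [ 0.22 -0.15 82.04] shift [-0.0007 -0.0014  0.014 ]
[ 0.44958793 -0.64596878  0.07220395]
```

Emit:
jog_arm(
  deltas=[
    [[0,0,0],[0,0,0],0.02],
    [[0,0,0],[0,0,0],0.03],
    [[0,0,0],[0,0,0],0.035],
    [[0,0,0],[0,0,-0.01],0.035],
    [[0,0,0],[0,0,-0.04],0.035],
    [[0,0,0],[0,0,-0.07],0.035],
    [[0,0,0],[0,0,-0.08],0.035],
    [[0,0,0],[0,0,-0.08],0.035],
    [[0,0,0],[0,0,-0.08],0.035],
  ],
)

```text
t: 11.6
tool_pos: [0.5918, 0.115, 0.2092]
tool_rot: [1.663, 2.664, 0.001]
contact_force: [-0.5, -0.6, -0.4]
opening: 0.0352
```

```bash
python3 go.py .4585 .026 .2 -56; python3 -c "
from h import *
crop('side',get_image('side'),240,100,130,110,6,'s8.png')"
```

```text
t 11.60 p [0.5918 0.115  0.2092] jaw 116.03 f [-0.5 -0.6 -0.4] op 0.0352 q6 -1.96
turn [ 7.0000e-02 -1.1000e-01  1.7203e+02] shift [-0.0215 -0.1589  0.009 ]
```

View pics/s8.png

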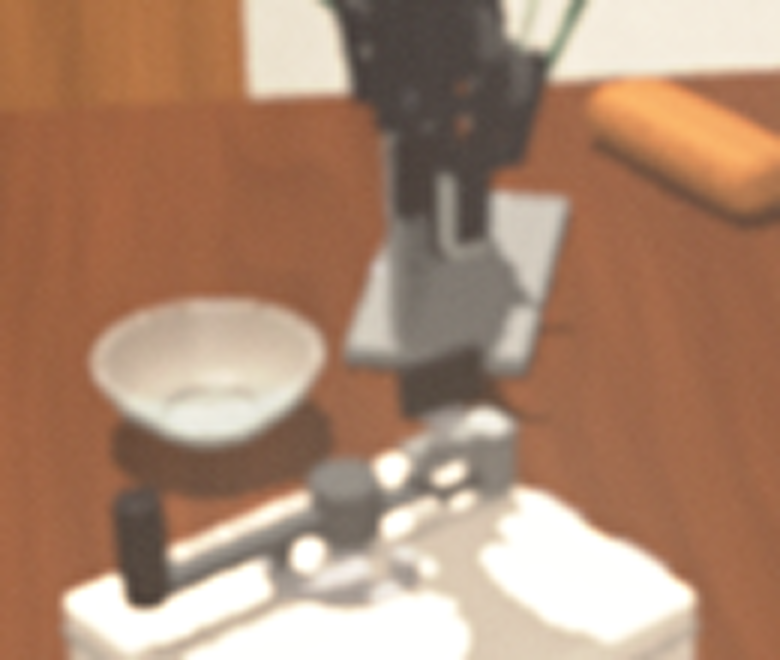

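The wing has turned about 82° and risen. The bracket and handle are unchanged. I'm going to the handle grip next.

Emit:
jog_arm(
  deltas=[
    [[0,0,7],[0,0,0],0.045],
    [[0,0,14],[0,0,0],0.045],
    [[0,0,21],[-0.005,-0.015,0],0.045],
    [[0,0,28],[-0.01,-0.03,0],0.045],
    [[0,0,35],[-0.013,-0.05,0],0.045],
    [[0,0,42],[-0.016,-0.07,0],0.045],
    [[0,0,49],[-0.018,-0.09,0],0.045],
    [[0,0,56],[-0.02,-0.11,0],0.045],
    [[0,0,63],[-0.021,-0.13,0],0.045],
    [[0,0,70],[-0.0215,-0.145,0],0.045],
    [[0,0,77],[-0.0215,-0.155,0],0.045],
    [[0,0,84],[-0.0215,-0.159,0],0.045],
  ],
)

```text
t: 12.65
tool_pos: [0.4557, 0.0256, 0.2057]
tool_rot: [-3.021, -0.856, 0.007]
contact_force: [0.5, 0.2, -0.7]
opening: 0.0449
```

Emit:
jog_arm(
  deltas=[
    [[0,0,7],[0,0,0],0.045],
    [[0,0,14],[0,0,0],0.045],
    [[0,0,21],[0,0,0],0.045],
    [[0,0,28],[0,0,0],0.045],
    [[0,0,35],[0,0,0],0.045],
    [[0,0,42],[0,0,0],0.045],
    [[0,0,49],[0,0,0],0.045],
    [[0,0,56],[0,0,0],0.045],
    [[0,0,63],[0,0,0],0.045],
    [[0,0,70],[0,0,0],0.045],
    [[0,0,77],[0,0,0],0.045],
    [[0,0,84],[0,0,0],0.045],
  ],
)

```text
t: 13.65
tool_pos: [0.4567, 0.0261, 0.2057]
tool_rot: [2.818, -1.384, -0.007]
contact_force: [-0.7, -0.6, 0.6]
opening: 0.0446
```

Emit:
jog_arm(
  deltas=[
    [[0,0,4],[0,0,0],0.045],
    [[0,0,4],[0,0,0],0.045],
    [[0,0,4],[0,0,0],0.045],
  ],
)

```text
t: 13.9
tool_pos: [0.4571, 0.0261, 0.2064]
tool_rot: [2.775, -1.47, -0.005]
contact_force: [0.2, 0.1, 0.3]
opening: 0.0451
```

```bash
python3 go.py .4585 .0265 .118 -56; python3 -c "
from ov import *
it=[(.4585,.0265,.011,.142,(255,0,0))]
ov('top',get_image('top'),220,150,150,120,5,it,'t9.png')
ov('side',get_image('side'),220,100,130,110,6,it,'s9.png')"
```

```text
t 13.90 p [0.4571 0.0261 0.2064] jaw -55.84 f [0.2 0.1 0.3] op 0.0451 q6 0.87
turn [0.15 0.13 0.16] shift [ 0.0006 -0.0016  0.0884]
```

View pics/s9.png

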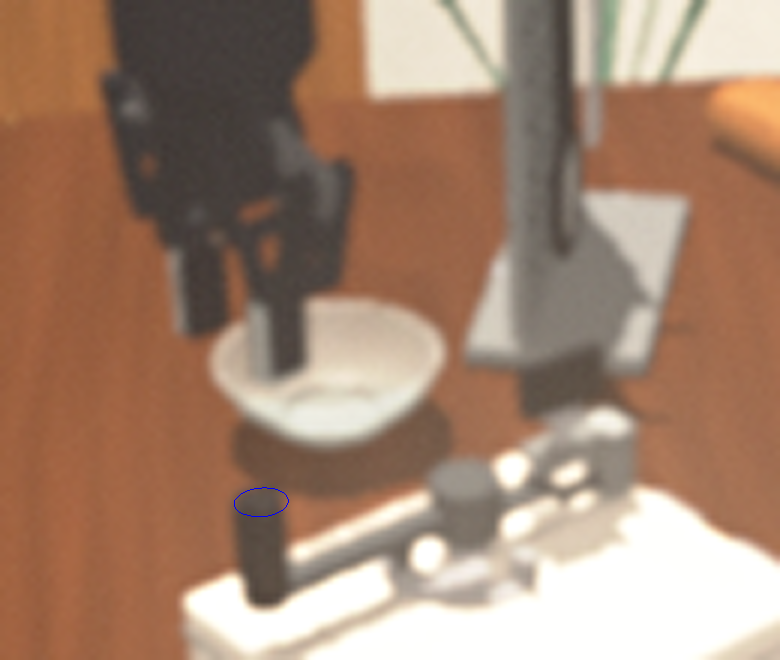

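View pics/t9.png

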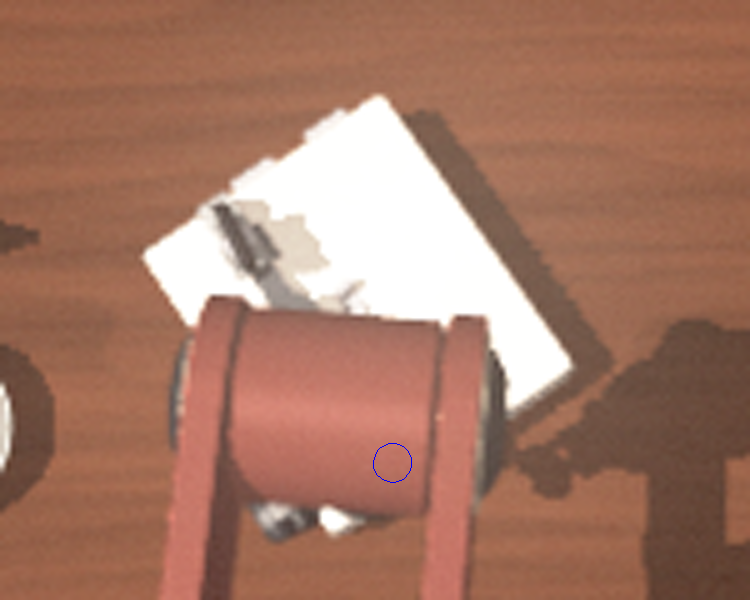

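Emit:
jog_arm(
  deltas=[
    [[0,0,0],[0.0006,-0.001,0.03],0.045],
    [[0,0,0],[0.0006,-0.001,0.06],0.045],
    [[0,0,0],[0.0006,-0.001,0.08],0.045],
    [[0,0,0],[0.0006,-0.001,0.088],0.045],
    [[0,0,0],[0.0006,-0.001,0.088],0.035],
    [[0,0,0],[0.0006,-0.001,0.088],0.028],
    [[0,0,0],[0.0006,-0.001,0.088],0.028],
    [[0,0,0],[0.0006,-0.001,0.088],0.028],
  ],
  squeeze=20,
)

```text
t: 14.67
tool_pos: [0.4602, 0.0261, 0.1221]
tool_rot: [-2.774, 1.473, -0.004]
contact_force: [-0.6, 0.5, 0.2]
opening: 0.0279
```

```bash
python3 go.py .4585 .0265 .118 -56; python3 -c "
from ov import *
ov('side',get_image('side'),220,100,130,110,6,[],'s10.png')"
```

```text
t 14.67 p [0.4602 0.0261 0.1221] jaw -55.93 f [-0.6  0.5  0.2] op 0.0279 q6 0.87
turn [-0.12 -0.08  0.07] shift [-0.0014  0.0012  0.0041]
```

View pics/s10.png

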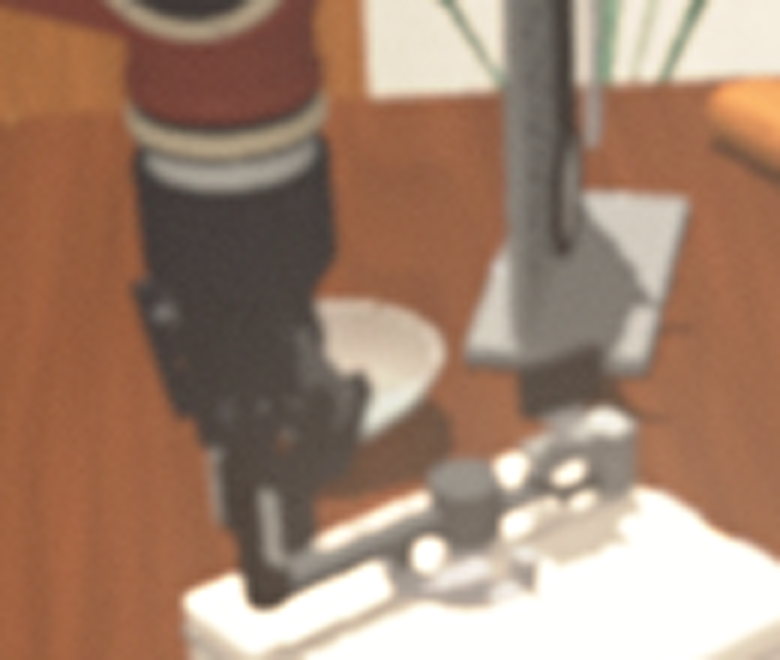

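Emit:
jog_arm(
  deltas=[
    [[0,0,-4],[0.0073,-0.0003,0],0.028],
    [[0,0,-8],[0.0146,-0.001,0],0.028],
    [[0,0,-12],[0.0218,-0.0023,0],0.028],
    [[0,0,-16],[0.0289,-0.0041,0],0.028],
    [[0,0,-20],[0.0359,-0.0063,0],0.028],
    [[0,0,-24],[0.0427,-0.0091,0],0.028],
    [[0,0,-28],[0.0493,-0.0123,0],0.028],
    [[0,0,-32],[0.0556,-0.016,0],0.028],
    [[0,0,-32],[0.0556,-0.016,0],0.028],
  ],
)

```text
t: 15.47
tool_pos: [0.5052, -0.0116, 0.1219]
tool_rot: [3.074, -0.65, 0.004]
contact_force: [-0.6, -0.7, 0.8]
opening: 0.028
```

```bash
python3 go.py .4585 .0265 .118 -56; python3 -c "
from ov import *
ov('side',get_image('side'),220,100,130,110,6,[],'s11.png')"
```

```text
t 15.47 p [ 0.5052 -0.0116  0.1219] jaw -23.89 f [-0.6 -0.7  0.8] op 0.0280 q6 0.25
turn [-0.07 -0.14 32.11] shift [-0.0581 -0.0159  0.0038]
```

View pics/s11.png

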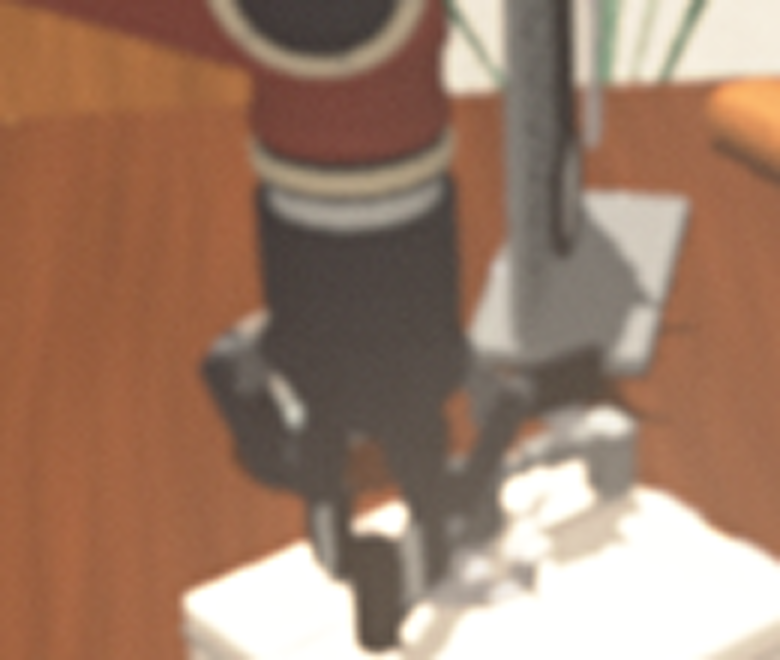

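Emit:
jog_arm(
  deltas=[
    [[0,0,-4],[0.0073,-0.0003,0],0.028],
    [[0,0,-8],[0.0146,-0.001,0],0.028],
    [[0,0,-12],[0.0218,-0.0023,0],0.028],
    [[0,0,-16],[0.0289,-0.0041,0],0.028],
    [[0,0,-20],[0.0359,-0.0063,0],0.028],
    [[0,0,-24],[0.0427,-0.0091,0],0.028],
    [[0,0,-28],[0.0493,-0.0123,0],0.028],
    [[0,0,-32],[0.0556,-0.016,0],0.028],
    [[0,0,-36],[0.0617,-0.0201,0],0.028],
    [[0,0,-40],[0.0675,-0.0246,0],0.028],
  ],
)

```text
t: 16.35
tool_pos: [0.5758, -0.016, 0.121]
tool_rot: [3.11, 0.441, 0.002]
contact_force: [-0.0, 0.4, 0.2]
opening: 0.0281
```

Emit:
jog_arm(
  deltas=[
    [[0,0,-2],[0.0037,-0.0001,0],0.028],
    [[0,0,-4],[0.0073,-0.0003,0],0.028],
    [[0,0,-6],[0.011,-0.0006,0],0.028],
    [[0,0,-8],[0.0146,-0.001,0],0.028],
    [[0,0,-8],[0.0146,-0.001,0],0.028],
    [[0,0,-8],[0.0146,-0.001,0],0.028],
  ],
)

```text
t: 16.85
tool_pos: [0.5893, -0.011, 0.1209]
tool_rot: [3.073, 0.652, 0.001]
contact_force: [-0.2, 0.8, 0.6]
opening: 0.0281
```

```bash
python3 go.py .4585 .0265 .118 -56; python3 -c "
from ov import *
p=ctrl.get_obs()['tool_pos']-[.5465,.0839,0];print(np.hypot(*p[:2]),np.degrees(np.arctan2(p[1],p[0]))%360-214.1)
ov('side',get_image('side'),240,100,130,110,6,[],'s12.png')"
```

```text
t 16.85 p [ 0.5893 -0.011   0.1209] jaw 23.96 f [-0.2  0.8  0.6] op 0.0281 q6 -0.56
turn [ 1.000e-02 -7.000e-02  7.996e+01] shift [-0.1043 -0.0873  0.0028]
0.10405541893739309 80.17301014421955
```

View pics/s12.png

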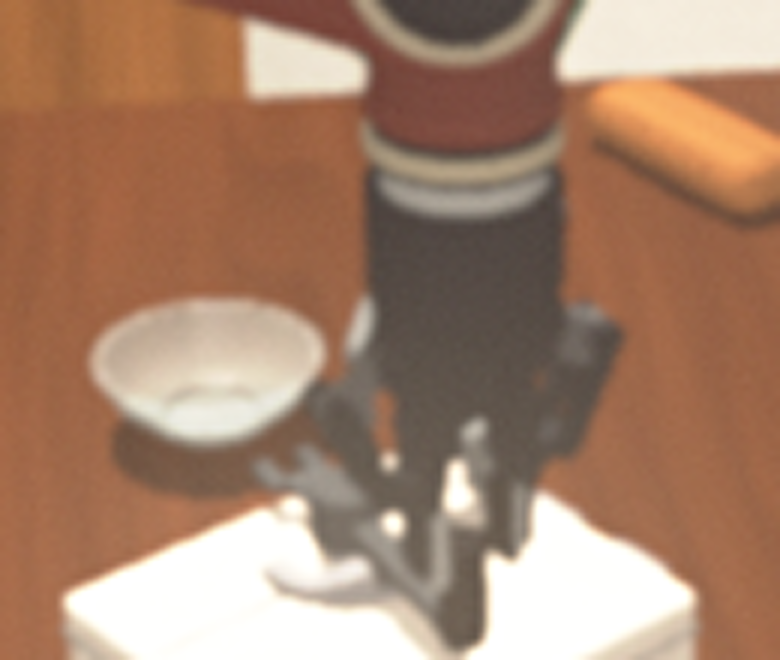

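Emit:
jog_arm(
  deltas=[
    [[0,0,0],[0,0,0],0.032],
    [[0,0,0],[0,0,0],0.034],
    [[0,0,0],[0,0,-0.02],0.034],
    [[0,0,0],[0,0,-0.06],0.034],
    [[0,0,0],[0,0,-0.1],0.034],
    [[0,0,0],[-0.03,-0.02,-0.13],0.034],
    [[0,0,0],[-0.06,0.0,-0.15],0.034],
    [[0,0,0],[-0.1,0.0,-0.15],0.034],
    [[0,0,0],[-0.14,0.0,-0.15],0.034],
    [[0,0,0],[-0.17,0.0,-0.15],0.034],
    [[0,0,0],[-0.17,0.0,-0.15],0.034],
  ],
)

```text
t: 17.82
tool_pos: [0.4306, -0.0816, 0.2706]
tool_rot: [3.072, 0.648, -0.0]
contact_force: [0.3, 0.9, -0.0]
opening: 0.0343
```

```bash
python3 go.py .4585 .0265 .118 -56; python3 -c "
from ov import *
a=np.radians(214.1+77.3);x,y=.5465+.105*np.cos(a),.0839+.105*np.sin(a)
it=[(x,y,.011,.138,(255,0,0)),(x,y,.011,.150,(0,0,255)),(.5465,.0839,.017,.106,(255,0,0)),(.5465,.0839,.017,.118,(0,0,255))]
s=get_image('side');ov('side',s,240,120,130,110,6,it,'s13.png');ov('side',s,240,120,130,110,6,[],'s13b.png')
t=get_image('top');ov('top',t,230,150,130,110,6,it,'t13.png')
cv2.imwrite('pics/s13f.png',s[:,:,::-1])"
```

```text
t 17.82 p [ 0.4306 -0.0816  0.2706] jaw 23.84 f [ 0.3  0.9 -0. ] op 0.0343 q6 -0.77
turn [ 9.000e-02 -4.000e-02  7.984e+01] shift [ 0.0693 -0.0879  0.1524]
```

View pics/s13.png

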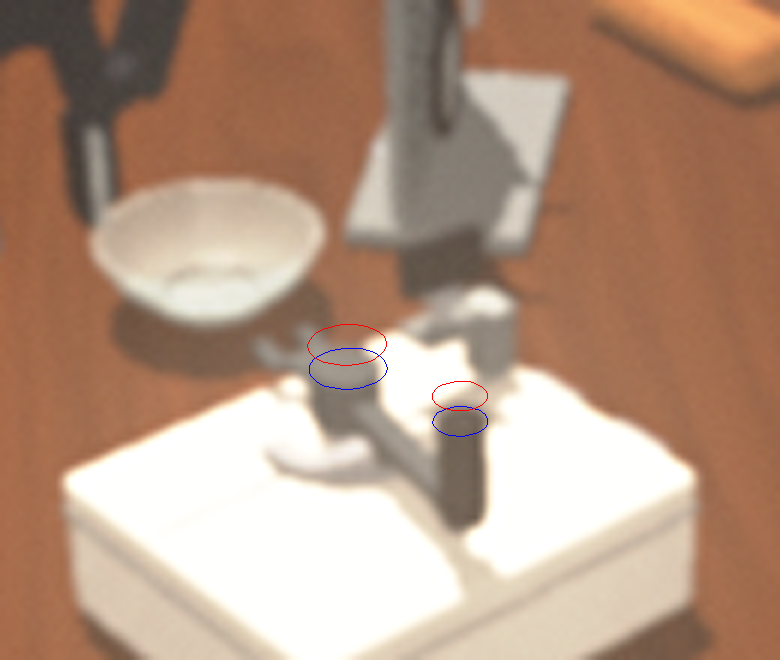

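View pics/s13b.png

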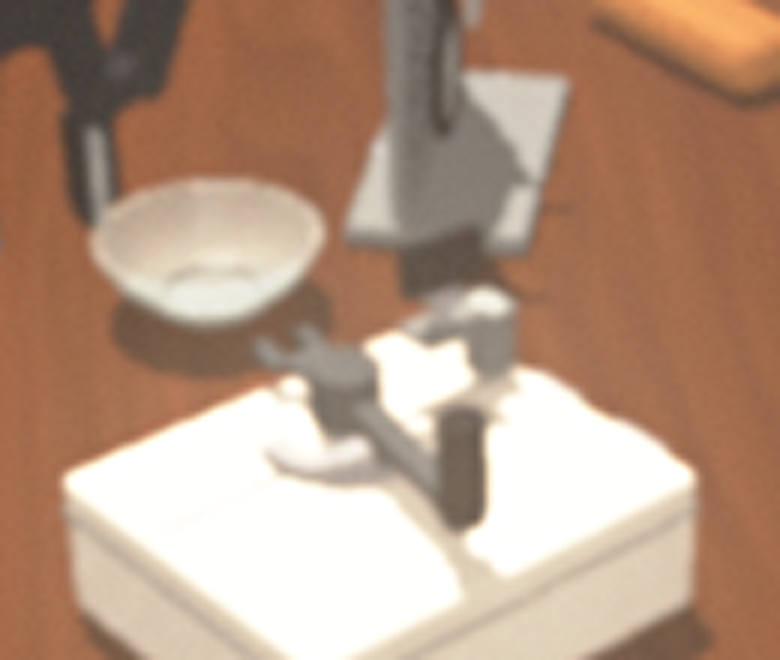

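View pics/t13.png

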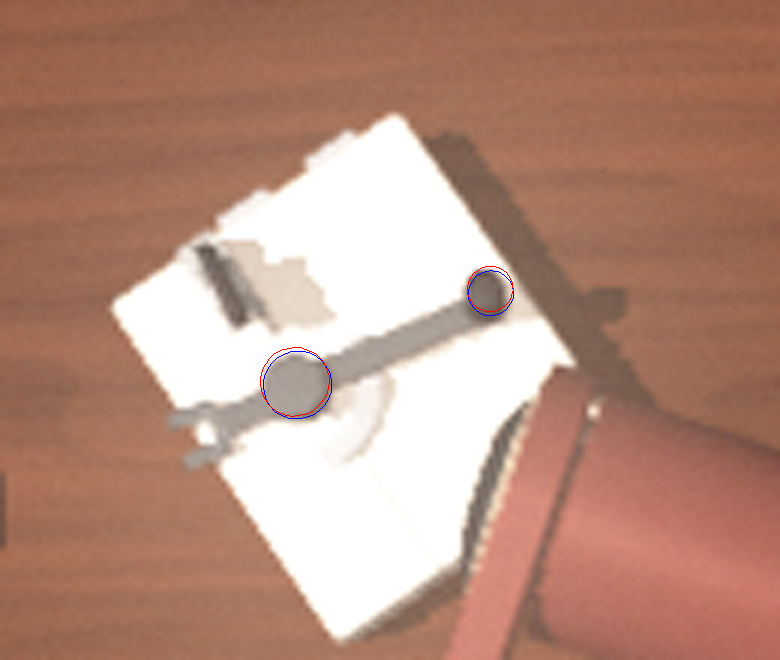

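View pics/s13f.png

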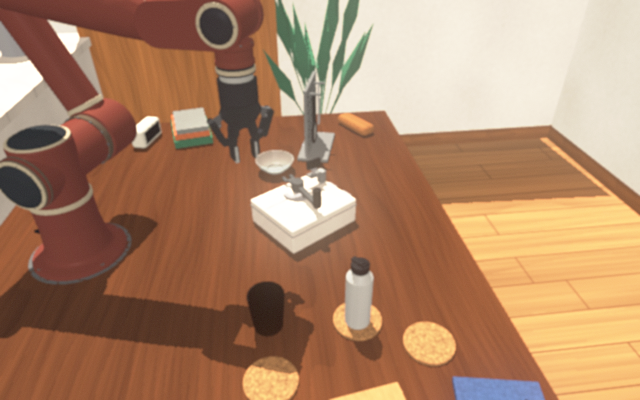

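The bottle is upright on its coaster (358,300). The cup at (267,308) and the dish at (275,162) are where they started. The handle grip top matches the lift-0 height, and the screw wing is still turned and raised. I'm handing in.

```bash
python3 -c "
from station import job
print(job.finish_job())"
```

```text
the job is handed in; nothing more can be done
None
```

The medicine box is locked for the night, and the job was handed in at about 18 s with the arm clear of everything.

- **Bottle:** I gripped it by the cap, carried it upright and set it centred on the leftmost cork coaster, at about (0.633, −0.310). The last side picture shows it upright inside the coaster's rim.
- **Screw:** I turned it about 82° (1.43 rad) counter-clockwise. It rose with the turn, and the later pictures show the wing still turned and raised.
- **Handle:** I swung it over the cam with the fingers loosely around the grip and let it drop on its own. In the last pictures its grip and hub tops match the lift-0 outline to roughly 1 mm, at a turn of about 1.35. I did not press on it or try to turn it back.
- **Cup and dish:** both are where they were at the start.

No check failed. The readings disagreed slightly: camera positions were off by 2–3 mm, which put about 9 N of side load on the screw at first grip, and I removed it before turning.

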